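# Index the dosing arm over the round flask

### The job

Bring the nozzle of the dosing arm over the round-bottomed flask in the cork ring: pull up the black plunger knob on the arm, swing the arm round to the flask's station and let the plunger drop fully home in the notch there. Let go of the knob, and leave the flask standing where it is.

Things in the scene. Friction and masses are not known exactly. Their poses are not given: they have to be found in the camera images.
- knob (a point): Mid-grip of the plunger knob: upright black cylinder, 26 mm diameter, 34 mm tall, with a 34 mm wide, 6 mm thick rim on top (point 17 mm above its foot, 23 mm below its top; 196 mm above the bench when home). It rides on, and turns with, a level white swing arm, 26 mm wide, whose top is 29 mm below this point when home. Nothing on the arm within 80 mm of it stands higher than its foot.
- plunger (a joint): Lift of the plunger in m: 0 fully home, 0.027 upper stop. A spring pulls it down, 3 N when home, 6 N at the top. From 0.017 up its pin clears the notched plate below the arm and the arm swings freely; lift about 20 mm. Five notches, 30 degrees apart; the arm starts locked in the middle one. Tapered mouths draw the pin in if let down within 8 mm (4 degrees) of a notch's middle.
- nozzle (a point): Tip of the steel nozzle pointing down from the arm's outer end, 132 mm above the bench. The arm turns about an upright column. Seen from above, column axis, knob and nozzle lie on one straight line in that order: the knob 110 mm and the nozzle 220 mm from the axis. The knob swings on a level arc; the arm stops 4 degrees past the outermost notches, which are 60 degrees either side of the start.
- flask_mouth (a point): Centre of the mouth of the round-bottomed glass flask, 118 mm above the bench; bulb 64 mm in diameter, seated in a cork ring 80 mm in diameter (one loose piece, 0.3 kg). It stands within 7 mm of below the nozzle's place at one of the four outer notches; a beaker, a conical flask and a capped jar stand at the other three, a flat dish at the middle one, none in cork, all under the arm's level.
Not all that is in view belongs to the job. Leave any purple or red look-alike of the part that bears flask_mouth alone.

How it is judged (in metres and radians):
On the way:
1. the plunger is pulled up, clear of its notch (15 mm or more) (value of joint plunger above 0.015 m), for 0.1 s.
At the end, for the whole second after the job is handed in: The nozzle stands over the round-bottomed flask's mouth (within 20 mm, seen from above), the plunger is fully home in the notch (within 3 mm of its lowest position), and the flask stands upright (within about 6 degrees) (value of joint plunger below 0.003 m and horizontal distance between nozzle and flask_mouth below 0.02 m and angle between flask_mouth's own z axis and vertical below 0.1 rad); the robot touches nothing.
It fails at once if the flask is pushed more than 20 mm from where it stood, or tipped over (distance of flask_mouth from where it was at the start of the episode above 0.02 m or angle between flask_mouth's own z axis and vertical above 0.3 rad).
It also fails if it takes over 40 s, if anything falls off the work surface, if the arm or the gripper's body presses on something with over 40 N, if the wrist force passes 120 N, or if a joint passes its speed limit or range.

### The arm

A 6-joint arm with a two-finger parallel gripper is mounted at the origin on the work surface. World frame = base frame: x ahead of the robot, y to its left, z up, the work surface at z = 0. Lengths are in mm, angles in rad, forces in N, time in s.
With the tool pointing down it reaches from about 275 to 750 mm from the base axis. Payload 10.2 kg.
Tool frame: the origin (TCP) lies between the finger pads; the fingertips stand ctrl.tips_ahead ahead of it and the grasp point (between the pads) lies 8 mm behind it (ctrl.tips_ahead is the distance from the TCP to the fingertips, in mm); z points along the fingers, y is the direction in which the jaws open and shut (so a half turn about z gives the same grasp; the last joint's range is limited). The gripper opens to 85 mm and grips with 20 to 120 N. Pads are 22 mm wide; open, the fingers measure 114 mm over their backs; the gripper's body (76 mm by 85 mm) begins 54 mm behind the grasp point. The pads swing forward as they close: fully open they stand 13 mm farther back than shut.
Start: joints at [-1.395, 0.313, 1.498, -0, 1.331, -0.223], TCP at [203.852, -483.813, 242.294] pointing down, gripper open.
Joint ranges: [-2.94, 2.94], [-0.97, 2.17], [0.19, 2.56], [-1.23, 4.37], [0.02, 3.11], [-2.88, 2.88]. Speed limits (rad/s): [2.39, 2.39, 3.01, 3.14, 3.14, 3.14].

### API

Orientations are given as a unit quaternion [w, x, y, z].
In Python, from rig import ctrl gives the robot as it stands. The module is installed in compiled form; this text tells all that it offers.
- The arm moves only by the tool move_arm, never from a script. Its argument "motion" is a list of rows, each an object with "offset": the shift along the tool's x, y, z in m, a list of three; "angular": the turn, a rotation vector about the tool's x, y, z in degrees, a list of three; "jaw": the finger opening in m, from 0 to 0.0854. In form: [{"offset": [tx, ty, tz], "angular": [ax, ay, az], "jaw": jaw}, ...]. A call has 1 to 5 rows; each row is the pose to reach, as a shift and turn from the pose commanded when the call began, along the tool's axes at that moment; what a row does not reach only later rows make up. A row lasts 1/8 s, in which the tool goes at most 62.5 mm and 10.7 degrees, less where a joint would pass 70% of its speed; a pose out of reach is approached as far as the arm can. A call with a gripper value outside its range is refused whole. The fingers move at their own pace and stop on an object; "squeeze" is the grip in N (left out, the last holds). Time passes only in rows, so rows that repeat a pose let the fingers close. It gives the time, the measured TCP pose, the force and the opening at its end, in the units of the state.
- ctrl.sense(): the state, without advancing time (a new reading comes with each control period).
- ctrl.capture(name): name is "scene" or "top" or "wrist"; returns a dict with "img" (420x560x3 uint8, red, green, blue), "intrinsics" (3x3 intrinsics, pixels), "rvec" (rotation vector, rad) and "tvec" (3), from world to camera coordinates, as OpenCV has them. Camera axes: x right, y down, z forward; pixel columns grow to the right and rows downward; lengths in mm; the calibration is good to about 2 mm. A picture is of the moment at which its call begins. There is no depth.
- ctrl.finish_job(): hands the job in, once; it reports no verdict.
The state is a dict: "time_s": time; "joints": joint angles; "dq": joint speeds; "tau": joint torques, N m; "eef_pos": TCP position; "ee_rot": TCP orientation; "force": force on the tool from outside, world axes, zero at the start; "wrist_torque": the same for the moment, N m; "grip_width": opening from 0.0 (shut) to 1.0 (fully open).
Only numpy, scipy, OpenCV 4.12 (cv2) and the standard library are available. Lean on these libraries where they do the work, as an engineer would, in place of code of your own. Each camera call takes 0.05 s, during which the arm holds its last target. There are 200 camera calls.

## Working session

There is one attempt and no reset: what is moved stays moved. The work goes in short steps, Python scripts to look and compute and a tool call to move; the robot and the scene stay as the last step left them, time stands still between calls to the robot, and variables do not carry over. Pictures are saved under pics/ and viewed, about 8 in all and at most 12, crops included, and the job is handed in when it is done.

Besides the shell and the picture viewer there is one more tool, called in YAML: its name, and indented under it one key for each argument. move_arm: Moves the arm, as the interface text tells. Its arguments: {"type":"object","properties":{"motion":{"type":"array","items":{"type":"object","properties":{"offset":{"type":"array","items":{"type":"number"}},"angular":{"type":"array","items":{"type":"number"}},"jaw":{"type":"number"}}}},"squeeze":{"type":"number"}},"required":["motion"]}

```bash
mkdir -p pics; cat > h.py <<'E'
import numpy as np, cv2, pickle
from rig import ctrl
def snap(n,f):
    c=ctrl.capture(n); pickle.dump(c,open(f'pics/{f}.pkl','wb')); cv2.imwrite(f'pics/{f}.png',c['img'][:,:,::-1]); return c
def load(f): return pickle.load(open(f'pics/{f}.pkl','rb'))
def cam(c):
    return cv2.Rodrigues(np.array(c['rvec'],float))[0],np.array(c['tvec'],float).ravel(),np.array(c['intrinsics'],float)
def ray(c,p):
    R,t,K=cam(c); return -R.T@t, R.T@np.linalg.inv(K)@np.array([p[0],p[1],1.])
def atz(c,p,z):
    o,d=ray(c,p); return o+d*(z-o[2])/d[2]
def tri(cs,ps):
    A=np.zeros((3,3));b=np.zeros(3);L=[]
    for c,p in zip(cs,ps):
        o,d=ray(c,p); d=d/np.linalg.norm(d); M=np.eye(3)-np.outer(d,d); A+=M;b+=M@o; L.append((M,o))
    x=np.linalg.solve(A,b); return x,[np.linalg.norm(M@(x-o)) for M,o in L]
def proj(c,X):
    R,t,K=cam(c); q=K@(R@np.array(X,float)+t); return q[:2]/q[2]
E
python3 - <<'E'
from h import *
a=snap('scene','s0');b=snap('top','t0')
s=ctrl.sense();print(s['eef_pos'],s['ee_rot'],ctrl.tips_ahead,s['time_s'],s['force'])
for c in(a,b): print(ray(c,(280,210)))
E
```

```text
[ 203.82153212 -483.60695894  241.79104058] [-5.63576109e-04  9.80186456e-01  1.98076232e-01  2.61008316e-05] 11.0 0.1 [0.0894803  0.2089599  0.10953315]
(array([ 852.29676834, -488.04328023,  650.27967188]), array([-0.32348435,  0.61984022, -0.7152067 ]))
(array([521.32113231, -63.99718055, 980.59055817]), array([ 1.32512862e-01,  2.83321955e-04, -9.91206711e-01]))
```

View pics/s0.png

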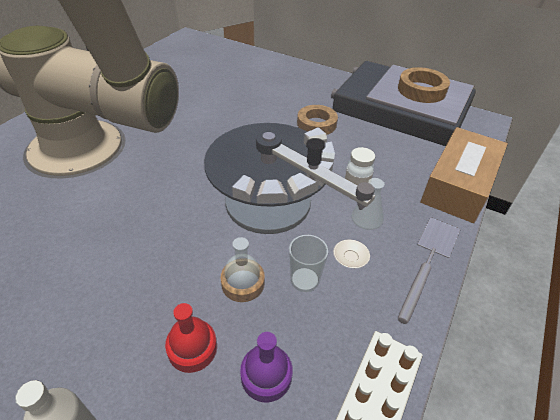

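View pics/t0.png

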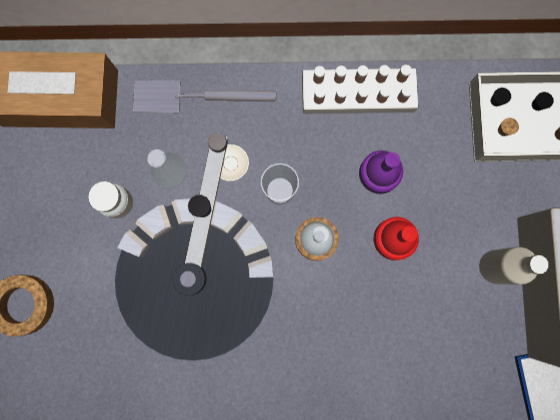

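The knob is the black capped cylinder mid-arm, at scene (316,150) and top (199,206). Look-alikes are the column cap at scene (268,141) / top (189,279) and the nozzle-end cap at scene (365,190) / top (217,142).
The flask is the clear one in cork, at scene (241,245) / top (319,237). Its decoys are the red one at scene (190,340), the purple one at scene (266,370), and the empty cork rings. Next I'll take close crops of both.

```bash
python3 - <<'E'
import cv2,numpy as np
a=cv2.imread('pics/s0.png');b=cv2.imread('pics/t0.png')
A=cv2.resize(a[120:300,215:395],(600,600),interpolation=3)[:, :]
cv2.imwrite('pics/c1.png',A)
B=cv2.resize(b[125:305,170:350],(600,600),interpolation=3)
cv2.imwrite('pics/c2.png',B)
E
```

```text
(no output)
```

View pics/c1.png

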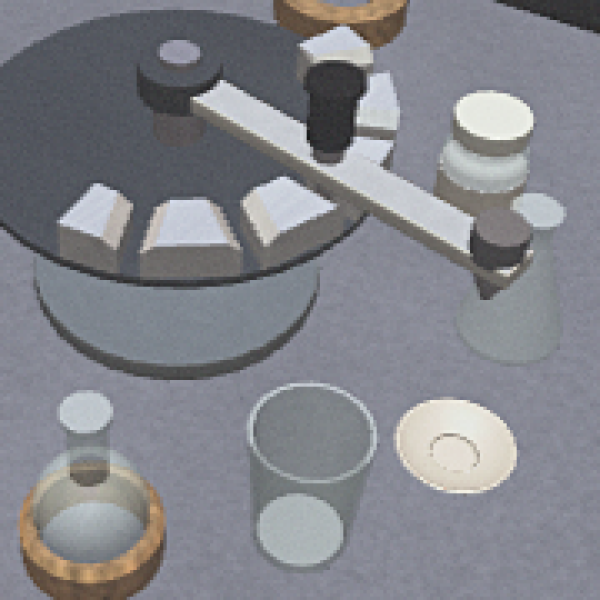

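View pics/c2.png

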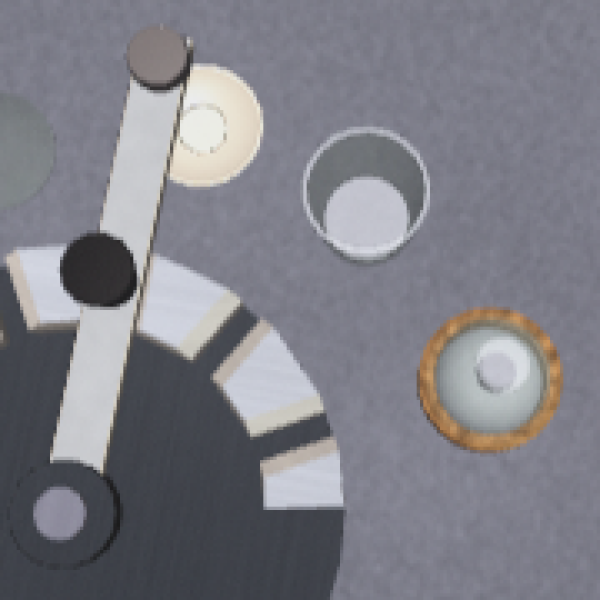

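The crops confirm the choice: black knob top at scene (316.1,143.2) / top (199,205.2), and clear flask mouth in the cork ring at scene (240.5,243) / top (320,236).

```bash
python3 - <<'E'
from h import *
a,b=load('s0'),load('t0')
P={}
for n,p,q in [('knobtop',(316.1,143.2),(199,205.2)),('col',(269,135.9),(187.7,278.9)),('flask',(240.5,243),(320,236)),('nozcap',(365.3,187.5),(217.1,140.9))]:
    P[n],r=tri([a,b],[p,q]); print(n,P[n].round(1),np.round(r,1))
print('knob atz219',atz(a,(316.1,143.2),219),atz(b,(199,205.2),219), 'flask118',atz(a,(240.5,243),118),atz(b,(320,236),118))
k=P['knobtop'];c=P['col'];n=P['nozcap'];f=P['flask']
for x in (k,n,f):
    d=(x-c)[:2];print(np.hypot(*d),np.degrees(np.arctan2(d[1],d[0])), np.hypot(*x[:2]))
s=ctrl.sense();R=cv2.Rodrigues
from scipy.spatial.transform import Rotation as Ro
q=s['ee_rot'];print(Ro.from_quat([q[1],q[2],q[3],q[0]]).as_matrix().round(3))
E
```

```text
knobtop [632.2  56.2 221.9] [0.5 0.5]
col [524.5  79.  182.9] [0.6 0.6]
flask [ 592.6 -129.2  119. ] [1.1 1.1]
nozcap [738.8  33.7 186.5] [0.1 0.1]
knob atz219 [631.10672455  60.2791089  219.        ] [632.17920348  56.43313789 219.        ] flask118 [ 592.97750684 -127.81354328  118.        ] [ 591.78662742 -129.92021977  118.        ]
110.06274034060593 -11.950411567734417 634.7009190134825
219.0194598318234 -11.959008283542873 739.5582770009638
219.05769196625343 -71.89740382388707 606.5076139010924
[[ 0.922  0.388 -0.   ]
 [ 0.388 -0.922  0.001]
 [ 0.    -0.001 -1.   ]]
```

move_arm:
  motion:
    - {"offset":[0.05,-0.028,-0.03],"angular":[0,0,8],"jaw":0.085}
    - {"offset":[0.1,-0.055,-0.058],"angular":[0,0,16],"jaw":0.085}
    - {"offset":[0.15,-0.083,-0.058],"angular":[0,0,24],"jaw":0.085}
    - {"offset":[0.2,-0.11,-0.058],"angular":[0,0,32],"jaw":0.085}
    - {"offset":[0.25,-0.138,-0.058],"angular":[0,0,35],"jaw":0.085}

```text
time_s: 0.72
eef_pos: [381.5, -257.9, 300.2]
ee_rot: [-0.0, 0.994, -0.107, -0.0]
force: [1.1, -0.4, 0.2]
grip_width: 0.995
```

```bash
cat >> h.py <<'E'
from scipy.spatial.transform import Rotation as Ro
def pose():
    s=ctrl.sense(); q=s['ee_rot']; return np.array(s['eef_pos']),Ro.from_quat([q[1],q[2],q[3],q[0]]),s
def rows(targets):  # list of (xyz mm, yaw deg of tool y)
    p,R,s=pose(); print('pos',p.round(1),'yaw',np.degrees(np.arctan2(*R.as_matrix()[[1,0],1])).round(1),'t',s['time_s'],'F',np.round(s['force'],1),'w',s['grip_width'])
    for X,y in targets:
        yv=np.array([np.cos(np.radians(y)),np.sin(np.radians(y)),0]);z=np.array([0,0,-1.])
        T=Ro.from_matrix(np.column_stack([np.cross(yv,z),yv,z]))
        print((R.inv().apply(np.array(X)-p)/1000).round(4),(R.inv()*T).as_rotvec(degrees=True).round(1))
E
python3 -c "
from h import *
rows([((632,56.5,300),-102)])"
```

```text
pos [ 381.5 -257.9  300.2] yaw -102.3 t 0.725 F [ 1.1 -0.4  0.2] w 0.9954760015167997
[ 1.777e-01 -3.606e-01  2.000e-04] [-0.   0.  -0.3]
```

move_arm:
  motion:
    - {"offset":[0.026,-0.052,0],"angular":[0,0,0],"jaw":0.085}
    - {"offset":[0.051,-0.104,0],"angular":[0,0,0],"jaw":0.085}
    - {"offset":[0.077,-0.156,0],"angular":[0,0,0],"jaw":0.085}
    - {"offset":[0.102,-0.208,0],"angular":[0,0,0],"jaw":0.085}
    - {"offset":[0.128,-0.26,0],"angular":[0,0,0],"jaw":0.085}

```text
time_s: 1.35
eef_pos: [561.4, -30.6, 300.1]
ee_rot: [0.0, 0.994, -0.106, -0.0]
force: [0.3, -0.6, 0.1]
grip_width: 0.999
```

```bash
python3 -c "
from h import *
rows([((632,56.5,300),-102)])
w=snap('wrist','w0');print(proj(w,(632,56.5,219)),proj(w,(524.5,79,183)))"
```

```text
pos [561.4 -30.6 300.1] yaw -102.1 t 1.35 F [ 0.3 -0.6  0.1] w 0.9985206745463244
[ 0.0507 -0.1     0.    ] [ 0.   0.  -0.1]
[126.89960607 150.21112186] [163.23676198 272.62259235]
```

View pics/w0.png

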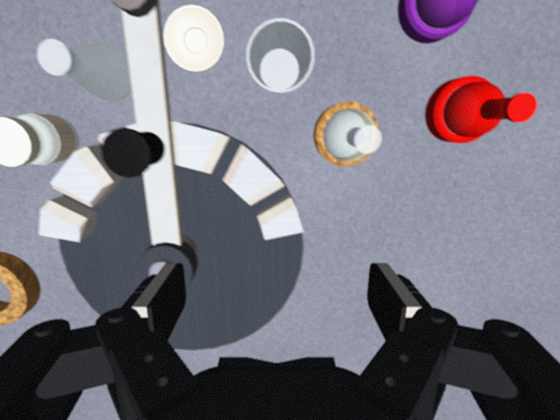

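The wrist view shows the knob top at (126,152). The prediction was (126.9,150.2), so they agree to about 1 mm. The flask mouth is at (369,138).

move_arm:
  motion:
    - {"offset":[0.025,-0.05,0],"angular":[0,0,0],"jaw":0.085}
    - {"offset":[0.0505,-0.1,0],"angular":[0,0,0],"jaw":0.085}
    - {"offset":[0.0505,-0.1,0.04],"angular":[0,0,0],"jaw":0.085}
    - {"offset":[0.0505,-0.1,0.06],"angular":[0,0,0],"jaw":0.085}
    - {"offset":[0.0505,-0.1,0.06],"angular":[0,0,0],"jaw":0.085}

```text
time_s: 2.02
eef_pos: [630.3, 54.9, 238.6]
ee_rot: [0.0, 0.994, -0.106, -0.002]
force: [-0.8, -0.0, 0.4]
grip_width: 0.992
```

```bash
python3 -c "
from h import *
rows([((632,56.5,191),-102)])
w=snap('wrist','w1');print(proj(w,(632,56.5,219)))"
```

```text
pos [630.3  54.9 238.6] yaw -102.1 t 2.025 F [-0.8 -0.   0.4] w 0.992054527968457
[ 0.0015 -0.002   0.0476] [ 0.   0.2 -0.1]
[271.9521488  256.61166401]
```

View pics/w1.png

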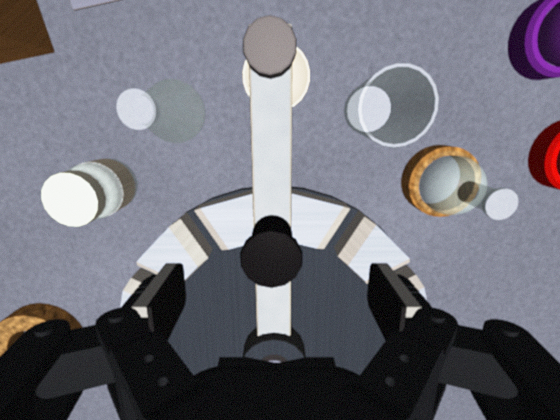

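The knob top is at (271,256), predicted (272,257). It sits centred between the jaws to about 2 mm. Going down.

move_arm:
  motion:
    - {"offset":[0.001,-0.001,0.016],"angular":[0,0,0],"jaw":0.085}
    - {"offset":[0.001,-0.001,0.032],"angular":[0,0,0],"jaw":0.085}
    - {"offset":[0.001,-0.001,0.048],"angular":[0,0,0],"jaw":0.085}
    - {"offset":[0.001,-0.001,0.048],"angular":[0,0,0],"jaw":0.06}
    - {"offset":[0.001,-0.001,0.048],"angular":[0,0,0],"jaw":0.045}

```text
time_s: 2.7
eef_pos: [632.3, 55.5, 192.7]
ee_rot: [-0.0, 0.994, -0.106, 0.0]
force: [0.1, -0.3, 0.1]
grip_width: 0.601
```

move_arm:
  motion:
    - {"offset":[0,0,0],"angular":[0,0,0],"jaw":0.03}
    - {"offset":[0,0,0],"angular":[0,0,0],"jaw":0.02}
    - {"offset":[0,0,0],"angular":[0,0,0],"jaw":0.015}
    - {"offset":[0,0,0],"angular":[0,0,0],"jaw":0.015}
  squeeze: 50

```text
time_s: 3.2
eef_pos: [632.6, 55.9, 193.2]
ee_rot: [-0.0, 0.994, -0.106, 0.001]
force: [0.8, 3.5, 6.0]
grip_width: 0.375
```

```bash
python3 -c "
from h import *
rows([((632,56.5,212),-102)])"
```

```text
pos [632.6  55.9 193.2] yaw -102.1 t 3.2 F [0.8 3.5 6. ] w 0.374723405777797
[-0.0006 -0.0005 -0.0188] [-0.  -0.1 -0.1]
```

move_arm:
  motion:
    - {"offset":[0,0,0],"angular":[0,0,0],"jaw":0.015}
    - {"offset":[0,0,0],"angular":[0,0,0],"jaw":0.015}
    - {"offset":[0,0,0],"angular":[0,0,0],"jaw":0.015}

```text
time_s: 3.58
eef_pos: [632.6, 55.9, 193.2]
ee_rot: [-0.0, 0.994, -0.106, 0.001]
force: [1.7, 3.1, 5.6]
grip_width: 0.372
```

```bash
python3 -c "
from h import *
rows([((632,56.5,212),-102)])
snap('wrist','w2');snap('scene','s2')
im=cv2.imread('pics/s2.png')[90:210,250:400];cv2.imwrite('pics/c3.png',cv2.resize(im,(750,600),interpolation=3))"
```

```text
pos [632.6  55.9 193.2] yaw -102.1 t 3.575 F [1.7 3.1 5.6] w 0.37189597273912756
[-0.0006 -0.0005 -0.0188] [-0.  -0.1 -0.1]
```

View pics/c3.png

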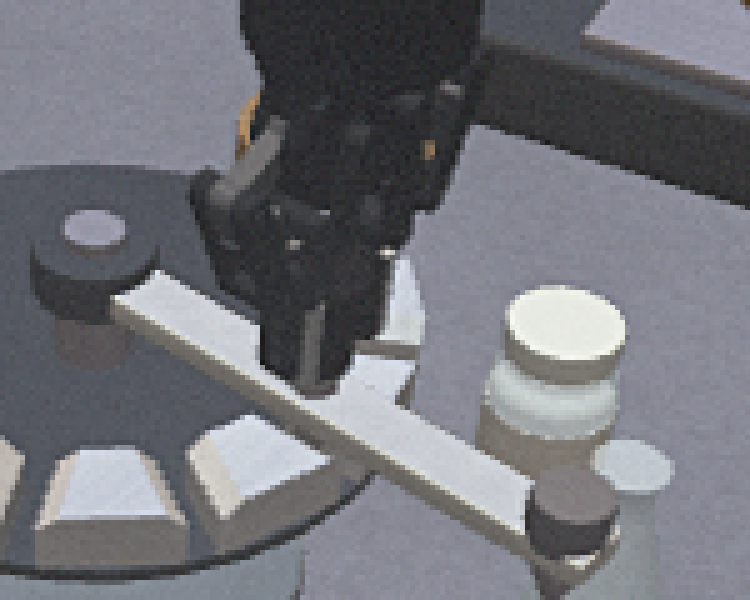

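The opening is steady at 0.372, about 32 mm. That means the pads are holding the rim, or sit across it, with about 5 N of axial bias. I'll lift slowly and check the force and whether the knob follows.

move_arm:
  motion:
    - {"offset":[0,0,-0.005],"angular":[0,0,0],"jaw":0.015}
    - {"offset":[0,0,-0.01],"angular":[0,0,0],"jaw":0.015}
    - {"offset":[0,0,-0.016],"angular":[0,0,0],"jaw":0.015}
    - {"offset":[0,0,-0.022],"angular":[0,0,0],"jaw":0.015}
    - {"offset":[0,0,-0.022],"angular":[0,0,0],"jaw":0.015}
  squeeze: 70

```text
time_s: 4.3
eef_pos: [632.1, 55.4, 214.4]
ee_rot: [0.0, 0.994, -0.106, 0.0]
force: [4.4, 0.1, -6.9]
grip_width: 0.367
```

```bash
python3 -c "
from h import *
rows([])
snap('wrist','w3');snap('scene','s3')
im=cv2.imread('pics/s3.png')[90:210,250:400];cv2.imwrite('pics/c4.png',cv2.resize(im,(750,600),interpolation=3))
c=np.array([524.5,79])
rows([((*(c+110*np.array([np.cos(np.radians(a)),np.sin(np.radians(a))])),213),a-90) for a in (-18,-24,-30,-36,-42)])"
```

```text
pos [632.1  55.4 214.4] yaw -102.2 t 4.3 F [ 4.4  0.1 -6.9] w 0.36704177491866613
pos [632.1  55.4 214. ] yaw -102.2 t 4.4 F [ 4.9 -0.1 -5.8] w 0.36896470839115963
[-0.0007  0.0108  0.001 ] [0.  0.  5.8]
[-0.0025  0.0222  0.001 ] [ 0.   0.  11.8]
[-0.0054  0.0333  0.001 ] [ 0.   0.  17.8]
[-0.0095  0.0441  0.001 ] [ 0.   0.  23.8]
[-0.0147  0.0543  0.001 ] [ 0.   0.  29.8]
```

View pics/c4.png

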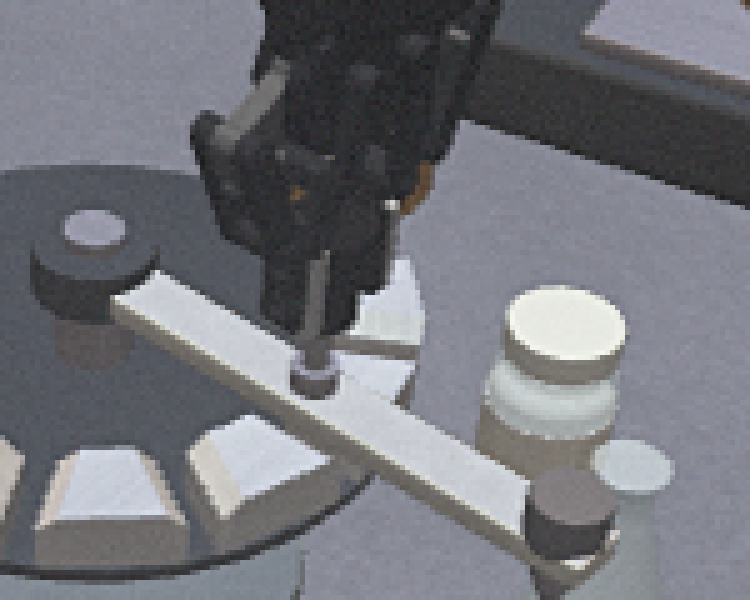

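The plunger stem is exposed by about 21 mm, and the −6 N on the tool matches the spring, so the knob is up. The rim grip holds. Swinging.

move_arm:
  motion:
    - {"offset":[-0.0006,0.0115,0],"angular":[0,0,6],"jaw":0.015}
    - {"offset":[-0.0024,0.0229,0],"angular":[0,0,12],"jaw":0.015}
    - {"offset":[-0.0054,0.034,0],"angular":[0,0,18],"jaw":0.015}
    - {"offset":[-0.0095,0.0447,0],"angular":[0,0,24],"jaw":0.015}
    - {"offset":[-0.0147,0.055,0],"angular":[0,0,30],"jaw":0.015}

```text
time_s: 5.03
eef_pos: [605.5, 4.3, 213.8]
ee_rot: [0.0, 0.933, -0.361, -0.001]
force: [1.2, -1.3, -5.5]
grip_width: 0.365
```

```bash
python3 -c "
from h import *
c=np.array([524.5,79])
rows([((*(c+110*np.array([np.cos(np.radians(a)),np.sin(np.radians(a))])),214),a-90) for a in (-48,-54,-60,-66,-72)])"
```

```text
pos [605.5   4.3 213.8] yaw -132.3 t 5.025 F [ 1.2 -1.3 -5.5] w 0.3652938224392539
[-0.0007  0.0102 -0.0002] [0.1 0.1 5.7]
[-0.0024  0.0216 -0.0002] [ 0.1  0.1 11.7]
[-0.0054  0.0327 -0.0001] [ 0.1  0.  17.7]
[-0.0094  0.0435 -0.0001] [ 0.1  0.  23.7]
[-0.0146  0.0538 -0.0001] [ 0.1  0.  29.7]
```

move_arm:
  motion:
    - {"offset":[-0.0006,0.011,0],"angular":[0,0,6],"jaw":0.015}
    - {"offset":[-0.0024,0.022,0],"angular":[0,0,12],"jaw":0.015}
    - {"offset":[-0.0054,0.033,0],"angular":[0,0,18],"jaw":0.015}
    - {"offset":[-0.0095,0.044,0],"angular":[0,0,24],"jaw":0.015}
    - {"offset":[-0.0147,0.0543,0],"angular":[0,0,30],"jaw":0.015}

```text
time_s: 5.65
eef_pos: [557.6, -26.4, 213.8]
ee_rot: [0.001, 0.807, -0.59, -0.001]
force: [-1.5, -2.8, -6.7]
grip_width: 0.366
```

```bash
python3 -c "
from h import *
c=np.array([524.5,79])
rows([((*(c+110*np.array([np.cos(np.radians(a)),np.sin(np.radians(a))])),214),a-90) for a in (-72,)])
p=pose()[0];print('angle',np.degrees(np.arctan2(p[1]-79,p[0]-524.5)))
w=snap('scene','s4'); snap('top','t4')
cv2.imwrite('pics/c5.png',np.hstack([cv2.resize(cv2.imread('pics/s4.png')[90:310,200:370],(400,518)),cv2.resize(cv2.imread('pics/t4.png')[170:300,175:350],(400,518*400//400))]))"
```

```text
pos [557.6 -26.4 213.8] yaw -162.3 t 5.65 F [-1.5 -2.8 -6.7] w 0.3655957866714025
[-0.0005 -0.001  -0.0002] [ 0.2 -0.  -0.3]
angle -72.53576823216879
```

View pics/c5.png

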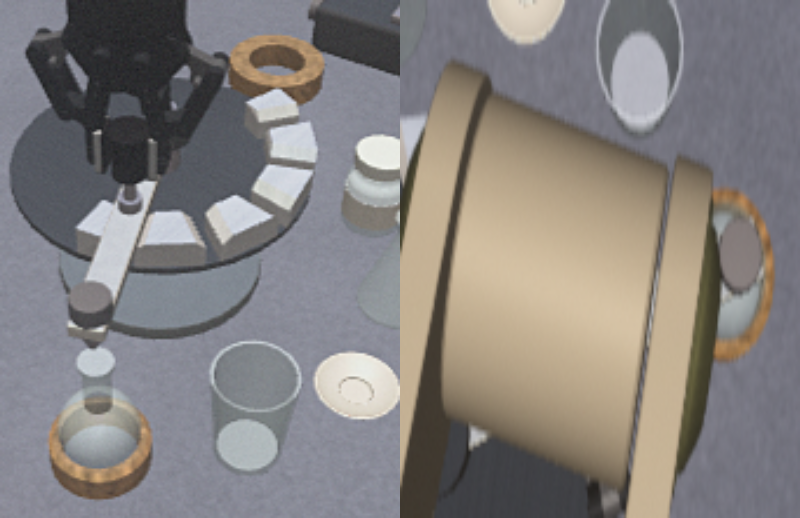

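The arm is over the flask: nozzle cap in the top view at about (324,234), directly over the mouth, and TCP angle −72.5° against the target −72°. Lowering now.

move_arm:
  motion:
    - {"offset":[0,-0.001,0.006],"angular":[0,0,0],"jaw":0.015}
    - {"offset":[0,-0.001,0.012],"angular":[0,0,0],"jaw":0.015}
    - {"offset":[0,-0.001,0.017],"angular":[0,0,0],"jaw":0.015}
    - {"offset":[0,-0.001,0.0205],"angular":[0,0,0],"jaw":0.015}
    - {"offset":[0,-0.001,0.0205],"angular":[0,0,0],"jaw":0.015}

```text
time_s: 6.38
eef_pos: [559.3, -25.8, 193.6]
ee_rot: [0.001, 0.809, -0.588, -0.0]
force: [-2.7, -6.1, -3.9]
grip_width: 0.366
```

```bash
python3 -c "
from h import *
rows([])
b=load('t4');x=atz(b,(324.2,234),186.5);d=x[:2]-[524.5,79];print(x,np.degrees(np.arctan2(d[1],d[0])))"
```

```text
pos [559.3 -25.8 193.6] yaw -162.0 t 6.375 F [-2.7 -6.1 -3.9] w 0.36599865281667826
[ 589.17376734 -131.22920593  186.5       ] -72.9002940997522
```

Fz is about −4 N at the original height, which matches the spring at home, so the pin is in the notch. Releasing, then rising straight up.

move_arm:
  motion:
    - {"offset":[0,0,0],"angular":[0,0,0],"jaw":0.04}
    - {"offset":[0,0,0],"angular":[0,0,0],"jaw":0.06}
    - {"offset":[0,0,0],"angular":[0,0,0],"jaw":0.085}
    - {"offset":[0,0,0],"angular":[0,0,0],"jaw":0.085}
    - {"offset":[0,0,0],"angular":[0,0,0],"jaw":0.085}

```text
time_s: 7.0
eef_pos: [559.8, -25.2, 193.8]
ee_rot: [-0.0, 0.808, -0.589, 0.0]
force: [0.5, 0.1, -0.1]
grip_width: 1.002
```

move_arm:
  motion:
    - {"offset":[0,0,-0.02],"angular":[0,0,0],"jaw":0.085}
    - {"offset":[0,0,-0.045],"angular":[0,0,0],"jaw":0.085}
    - {"offset":[0,0,-0.07],"angular":[0,0,0],"jaw":0.085}
    - {"offset":[0,0,-0.095],"angular":[0,0,0],"jaw":0.085}
    - {"offset":[0,0,-0.095],"angular":[0,0,0],"jaw":0.085}

```text
time_s: 7.62
eef_pos: [560.3, -25.3, 290.3]
ee_rot: [-0.001, 0.808, -0.589, 0.002]
force: [0.5, 0.2, -0.1]
grip_width: 0.992
```

```bash
python3 -c "
from h import *
rows([])
s=snap('scene','s5');w=snap('wrist','w5');c=np.array([524.5,79])
k=c+110*np.array([np.cos(np.radians(-72)),np.sin(np.radians(-72))])
print('knobtop pred s',proj(s,(*k,220)),'if 20 up',proj(s,(*k,240)),'w',proj(w,(*k,220)))
cv2.imwrite('pics/c6.png',np.hstack([cv2.resize(cv2.imread('pics/s5.png')[120:300,220:360],(400,514)),cv2.resize(cv2.imread('pics/w5.png'),(400,514))[:, :]]))"
```

```text
pos [560.3 -25.3 290.3] yaw -162.1 t 7.625 F [ 0.5  0.2 -0.1] w 0.9919759894102013
knobtop pred s [254.67251918 155.26396485] if 20 up [254.53275114 145.60210509] w [276.72196791 228.82307039]
```

View pics/c6.png

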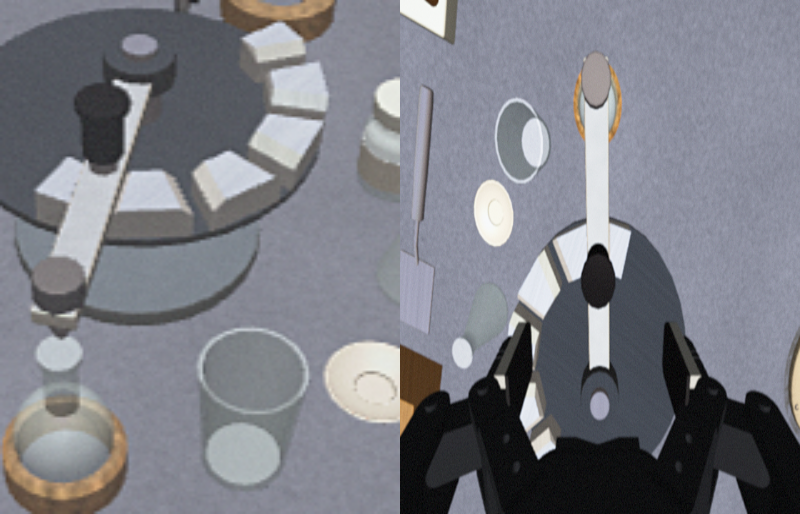

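The knob top is at scene (256,155.7), against (254.7,155.3) predicted for home and row 145.6 if it were 20 mm up, so it is home. The flask mouth is at (241,243.5), where it started. The nozzle is above it, and nothing is touching the gripper.

```bash
python3 -c "
from rig import ctrl
print(ctrl.finish_job())"
```

```text
the job is handed in; nothing more can be done
None
```

I lifted the plunger about 21 mm, swung the arm 60° to the round-bottomed flask's notch, lowered the plunger, let go and backed straight up. I handed the job in at about 7.6 s; no verdict was reported.

**Last checks:**
- **Plunger:** the knob top appears at scene (256,155.7), against (254.7,155.3) predicted for fully home. If it were still 20 mm up it would be at row 145.6. By camera that is home to within about 1–2 mm.
- **Nozzle:** before I lowered the plunger, the nozzle cap measured (589,−131) in the top view against the flask mouth at (593,−129), about 4 mm off. The final scene and wrist views show it still over the flask.
- **Flask:** its mouth is within about 1 px of where it started, and it stands upright.
- **Gripper:** it is open, about 95 mm above where it let go of the knob, with a contact force near zero.

**Disagreement:** the jaws closed to about 32 mm, not the 26 mm of the knob's body, so they probably held the rim. The grip did not slip, and the pull of about 6 N matched the plunger's spring.

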